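Lower a crispbread slice in the toaster and hold the lever at its third notch

ROBOT

A 6-joint arm with a two-finger parallel gripper is mounted at the origin on a cart in front of the work surface, level with it; the furniture and walls round the work are solid. World frame = base frame: x ahead of the robot, y to its left, z up, the work surface at z = 0. Lengths are in mm, angles in rad, forces in N, time in s.
With the tool pointing down it reaches from about 300 to 950 mm from the base axis. Payload 3.1 kg.
Tool frame: the origin (TCP) lies midway between the tips of the shut fingers; the grasp point (between the pads) lies 19 mm behind it; z points along the fingers, y is the line along which they close (so a half turn about z gives the same grasp; the last joint's range is limited). The gripper opens to 85 mm and grips with 20 to 120 N. Pads are 22 mm wide; open, the fingers measure 114 mm over their backs; the gripper's body (76 mm by 85 mm) begins 54 mm behind the grasp point. The pads swing forward as they close: fully open they stand 13 mm farther back than shut.
Start: joints at [1.094, 0.308, 1.634, -0, 1.2, -0.07], TCP at [247.321, 573.99, 231.272] pointing down, gripper open.
Joint ranges: [-3.06, 3.06], [-0.79, 1.96], [0.05, 2.63], [-1.19, 4.34], [0.05, 2.64], [-2.94, 2.94]. Speed limits (rad/s): [2.79, 2.79, 3.14, 3.14, 3.14, 3.14].

INTERFACE

Orientations are given as a 3x3 rotation matrix whose columns are the frame's x, y, z axes.
In Python, from cell import manip gives the robot as it stands. The module is installed in compiled form; this text tells all that it offers.
- The arm moves only by the tool jog_arm, never from a script. Its argument "plan" is a list of rows, each a list of 2 entries, a list of its own where there are three numbers: the shift along the tool's x, y, z in mm, then the turn, a rotation vector about the tool's x, y, z in degrees. In form: [[[tx, ty, tz], [rx, ry, rz]], ...]. A call has 1 to 20 rows; each row shifts and turns the commanded pose from where the row before left it, along the tool's axes as they then stand; what a row does not reach is not made up. A row lasts 1/8 s, in which the tool goes at most 62.5 mm and 10.7 degrees, less where a joint would pass 70% of its speed; a pose out of reach is approached as far as the arm can. A call with a gripper value outside its range is refused whole. "grip" is the finger opening in mm, from 0 to 85.4, set as the call begins (left out, the last holds). The fingers move at their own pace and stop on an object; "squeeze" is the grip in N (left out, the last holds). Time passes only in rows, so rows that do not move let the fingers close. It gives the time, the measured TCP pose, the force, the opening and the grip force at its end, in the units of the state.
- manip.get_state(): the state, without advancing time (a new reading comes with each control period).
- manip.capture(name): name is "side" or "top"; returns the picture (400x640x3 uint8, red, green, blue); there is no depth.
- manip.camera_model(name): a dict with "fx", "fy", "cx", "cy" (pixels), "dist" ([k1, k2, p1, p2, k3] as OpenCV has them; the pictures are not rectified), "extrinsics" (4x4, takes a point from world to camera coordinates). Camera axes: x right, y down, z forward; pixel columns grow to the right and rows downward; lengths in mm; the calibration is good to about 2 mm. A picture is of the moment at which its call begins. camera_model takes no time and is no camera call.
- manip.close_job(): hands the job in; it is judged then, once.
The state is a dict: "t": time; "joints": joint angles; "joint_vel": joint speeds; "joint_torque": joint torques, N m; "ee_pos": TCP position; "ee_rot": TCP orientation; "force": force on the tool from outside, world axes, zero at the start; "ft_torque": the same for the moment, N m; "grip_width": opening from 0.0 (shut) to 1.0 (fully open); "grip_force": force on a finger pad.
Only numpy, scipy, OpenCV 4.12 (cv2) and the standard library are available. Lean on these libraries where they do the work, as an engineer would, in place of code of your own. Each camera call takes 0.05 s, during which the arm holds its last target. There are 200 camera calls.

TASK

Take the flat slice of crispbread off the bread board and stand it upright on its short thin edge in the toaster's slot, so that it rests on the carriage, and let go of it. Then press the toaster's lever down past the first two notches to the third, and finish while holding it there, short of the bottom stop: nothing latches it, and it springs back up if released. Leave everything else on the worktop where it is.

Things in the scene. Friction and masses are not known exactly. Their poses are not given: they have to be found in the camera images.
- toaster: White one-slice toaster, fixed, 110 mm deep (its x) x 180 mm long (its y) x 160 mm high, origin under its centre, z up. The slot in its top is 20 mm wide (x), 116 mm long (y). In it, 65 mm below the top with the lever up, is the carriage, a bar 14 x 108 mm on which the slice stands; it sinks with the lever. The lever sticks out of its -y end (the one towards the robot and to the right).
- slot (a point): Centre of the slot's mouth, level with the toaster's top (160 mm above the worktop); axes as the toaster's.
- lever (a joint): How far lever and carriage are pressed down, in m: 0 = up (start), notches felt at 0.015, 0.030 and 0.045 (third), firm bottom stop at 0.056. A spring pushes up with about 5 N at the top, 9.5 N at the third notch; the notches add or take up to 2.5 N and never hold it: let go at any depth, it rises all the way.
- lever_tab (a point): Centre of the top face of the lever's black tab; moves with it. Tab 40 mm (toaster x) x 36 mm (toaster y) x 16 mm thick, centre 21 mm out from the toaster's end face; top face 145 mm above the worktop when up. Pairs of short dark marks on the end face show where the top face stands at the first, second and third notch: 130, 115, 100 mm above the worktop.
- board: Pale wooden bread board on two feet, fixed, 130 mm (x, to the left and away from the robot) x 150 mm (y), top face 36 mm above the worktop (plate 16 mm thick, so 20 mm of air below its edge); origin on the worktop under its centre.
- crispbread: Flat rigid brown slice of crispbread, 105 (x) x 56 (y) x 10 mm (z), about 50 g, loose. Starts flat on the board, its long x axis to the left and away from the robot; its near right (-x) end overhangs the board's edge there by about 40 mm, free at both sides and below. Origin at the centre of its underside as it lies at the start, z through its thickness.
- crispbread_mid (a point): Centre of the crispbread slice, axes as the slice's.
- honey_pot: Turned wooden honey pot, 76 mm across, 82 mm high; bystander, origin under its centre.
- mug: White mug with dots, 87 mm across, 121 mm with its handle, 97 mm high; bystander, origin under its centre.
- teaspoon: Metal teaspoon lying flat, 130 x 27 x 11 mm; bystander, origin under its centre.
- tea_light: Tea light, 38 mm across, 15 mm high; bystander, origin under its centre.
- stone_dish: Shallow stone-coloured dish, 205 mm across, 41 mm high; bystander, origin under its centre.
- wooden_spoon: Wooden spoon lying flat, 310 x 47 x 14 mm; bystander, origin under its centre.
Mind the look-alikes: they are no part of the job. There is more than one size of the crispbread; the one meant has the size given above.

How it is judged (in metres and radians):
On the way, in this order (a step that is already met when the one before it is completed fails the run):
1. The slice stands upright on its short edge on the raised carriage in the slot, let go of, the lever still up (angle between the x axis of crispbread and the z axis of toaster, either way round below 0.26 rad and x of crispbread_mid in the frame of slot between -0.012 and 0.012 m and y of crispbread_mid in the frame of slot between -0.035 and 0.035 m and z of crispbread_mid in the frame of slot between -0.024 and -0.004 m and contact force between the arm and crispbread below 0.2 N and value of joint lever below 0.006 m), for 0.2 s.
2. The lever is pressed to its third notch and kept there for half a second (value of joint lever between 0.039 and 0.051 m), for 0.5 s.
At the end, for the whole second after the job is handed in: Fingers press the lever with over 3 N and hold it still at the third notch (39 to 51 mm down). The slice stands lowered on the carriage, within 15 degrees of upright, 12 mm of the slot's line, 35 mm of its centre along it, its middle 44 to 70 mm below the mouth, untouched (all of step 2 and velocity of joint lever between -0.02 and 0.02 m/s and contact force between the fingers and toaster above 3 N and angle between the x axis of crispbread and the z axis of toaster, either way round below 0.26 rad and x of crispbread_mid in the frame of slot between -0.012 and 0.012 m and y of crispbread_mid in the frame of slot between -0.035 and 0.035 m and z of crispbread_mid in the frame of slot between -0.07 and -0.044 m and contact force between the arm and crispbread below 0.2 N); the arm keeps its last pose, push and grip.
It fails at once if A bystander is moved by more than 30 mm (distance of any of honey_pot, mug, teaspoon, tea_light, stone_dish, wooden_spoon from where it was at the start of the episode above 0.03 m).
It also fails if it takes over 51 s, if anything falls off the work surface, if the arm or the gripper's body presses on something with over 40 N, if the wrist force passes 120 N, or if a joint passes its speed limit or range.

## Working session

There is one attempt and no reset: what is moved stays moved. The work goes in short steps, Python scripts to look and compute and a tool call to move; the robot and the scene stay as the last step left them, time stands still between calls to the robot, and variables do not carry over. Pictures are saved under pics/ and viewed, at most 10 in all, crops included, and the job is handed in when it is done.

Besides the shell and the picture viewer there is one more tool, called after "Request:" by a JSON object that holds its "fn" and its "kwargs". jog_arm: Moves the arm, as the interface text tells. Its arguments: {"type":"object","properties":{"plan":{"type":"array","items":{"type":"array"}},"grip":{"type":"number"},"squeeze":{"type":"number"}},"required":["plan"]}

```bash
mkdir -p pics; python3 - <<'E'
from cell import manip
import cv2,numpy as np
for n in("side","top"):
    im=manip.capture(n); cv2.imwrite(f"pics/{n}0.png",im[:,:,::-1])
    m=manip.camera_model(n); print(n,m["fx"],m["fy"],m["cx"],m["cy"],m["dist"]);E=np.array(m["extrinsics"]);print(E.round(3).tolist(), (-E[:3,:3].T@E[:3,3]).round(0))
s=manip.get_state();print(s)
E
```

```text
side 498.2146150730185 498.2146150730185 321.5023105521538 193.1852597486649 [-0.01097487  0.          0.          0.          0.        ]
[[-0.959, -0.285, -0.003, 488.424], [-0.18, 0.614, -0.769, 212.052], [0.221, -0.736, -0.639, 1903.052], [0.0, 0.0, 0.0, 1.0]] [  86. 1410. 1381.]
top 425.45709801124246 425.45709801124246 324.1316106958862 204.27753849068904 [0.00169829 0.         0.         0.         0.        ]
[[0.284, -0.959, 0.006, -196.473], [-0.933, -0.277, -0.229, 495.918], [0.221, 0.06, -0.973, 1374.086], [0.0, 0.0, 0.0, 1.0]] [ 214. -133. 1452.]
{'t': 0.1, 'joints': array([ 1.09427089e+00,  3.08951848e-01,  1.63505045e+00, -1.46562098e-05,
        1.19968081e+00, -6.97162806e-02]), 'joint_vel': array([ 0.00020687, -0.0019803 , -0.00322645, -0.00155142,  0.00115143,
        0.00181606]), 'joint_torque': array([-1.95886578e-04, -4.16413200e+01, -2.77642840e+01, -1.17033466e-05,
        4.01581216e-03, -8.46524131e-06]), 'ee_pos': array([247.00012555, 573.31954678, 230.14497658]), 'ee_rot': array([[-9.18390099e-01,  3.95675031e-01, -9.46739677e-04],
       [ 3.95676142e-01,  9.18388217e-01, -1.86382387e-03],
       [ 1.32005999e-04, -2.08631969e-03, -9.99997815e-01]]), 'force': array([-0.08709057,  0.27204073, -0.16020241]), 'ft_torque': array([0.00526111, 0.01273182, 0.02060889]), 'grip_force': 0.0, 'grip_width': 1.001071950670385}
```

View pics/side0.png

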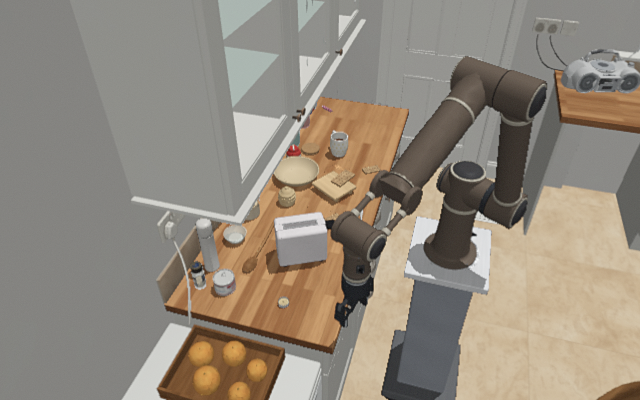

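View pics/top0.png

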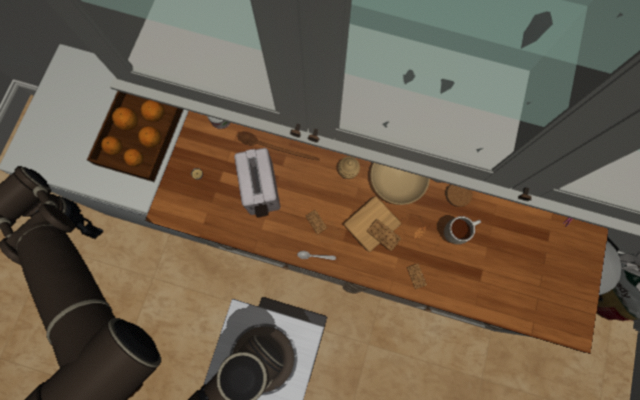

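Side view: toaster at about (300,238), board (335,186), arm in front. Top view: toaster (257,180), tab (261,211), board (373,223), slice (382,236), decoys at (316,223) and (417,275). Next I'll enlarge crops and cast rays.

```bash
cat > h.py <<'E'
from cell import manip
import cv2,numpy as np
def ray(n,uv):
    m=manip.camera_model(n);K=np.array([[m["fx"],0,m["cx"]],[0,m["fy"],m["cy"]],[0,0,1]]);E=np.array(m["extrinsics"])
    p=cv2.undistortPoints(np.array([[uv]],float),K,np.array(m["dist"]))[0,0]
    R=E[:3,:3];return -R.T@E[:3,3],R.T@np.array([p[0],p[1],1])
def onz(n,uv,z):
    c,d=ray(n,uv);return c+d*(z-c[2])/d[2]
def proj(n,P):
    m=manip.camera_model(n);K=np.array([[m["fx"],0,m["cx"]],[0,m["fy"],m["cy"]],[0,0,1]]);E=np.array(m["extrinsics"])
    return cv2.projectPoints(np.array(P,float).reshape(-1,1,3),cv2.Rodrigues(E[:3,:3])[0],E[:3,3],K,np.array(m["dist"]))[0][:,0]
def two(a,b):
    c1,d1=ray("top",a);c2,d2=ray("side",b)
    A=np.c_[d1,-d2];s=np.linalg.lstsq(A,c2-c1,rcond=None)[0]
    p,q=c1+d1*s[0],c2+d2*s[1];return (p+q)/2,np.linalg.norm(p-q)
E
python3 - <<'E'
import cv2,numpy as np
from h import *
t=cv2.imread("pics/top0.png");s=cv2.imread("pics/side0.png")
f=lambda im,x,y,w,h:cv2.resize(im[y:y+h,x:x+w],None,fx=8,fy=8,interpolation=cv2.INTER_CUBIC)
a=f(t,228,142,50,75);b=f(t,338,192,50,62)
A=np.zeros((600,800,3),np.uint8);A[:600,:400]=a;A[:496,400:]=b;cv2.imwrite("pics/c1.png",A)
a=f(s,265,205,70,62);b=f(s,308,163,30,40)
a=cv2.resize(s[205:270,268:338],None,fx=7,fy=7,interpolation=cv2.INTER_CUBIC);b=cv2.resize(s[165:205,308:362],None,fx=5.5,fy=5.5,interpolation=cv2.INTER_CUBIC)
A=np.zeros((500,800,3),np.uint8);A[:a.shape[0],:a.shape[1]]=a;A[:b.shape[0],495:495+b.shape[1]]=b;cv2.imwrite("pics/c2.png",A)
print(two((257,180),(300,222)),onz("top",(382,236),46),onz("top",(261,211),145),onz("top",(300,133),300))
E
```

```text
(array([531.52975131, 174.56838517, 153.29759447]), np.float64(12.925823686418548)) [ 484.72494893 -262.82752167   46.        ] [434.26315546 131.19514415 145.        ] [659.74493224  64.76087395 300.        ]
```

View pics/c1.png

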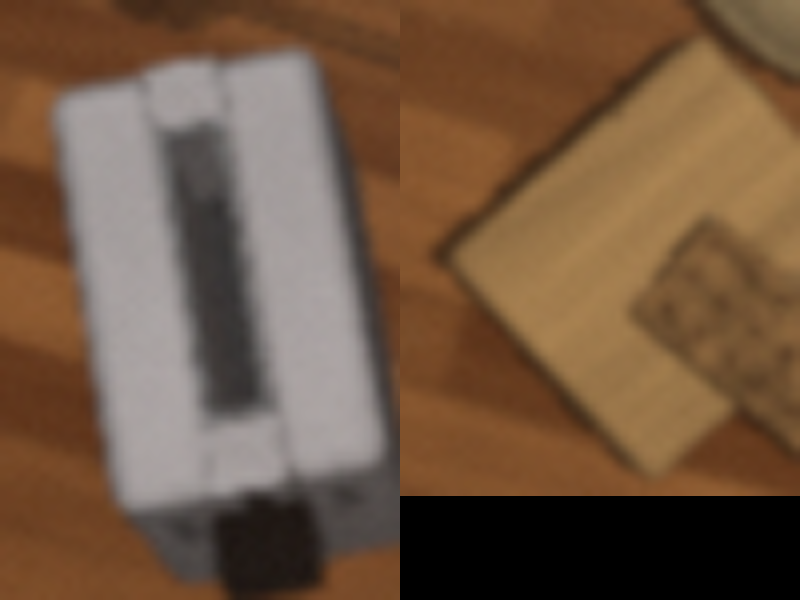

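View pics/c2.png

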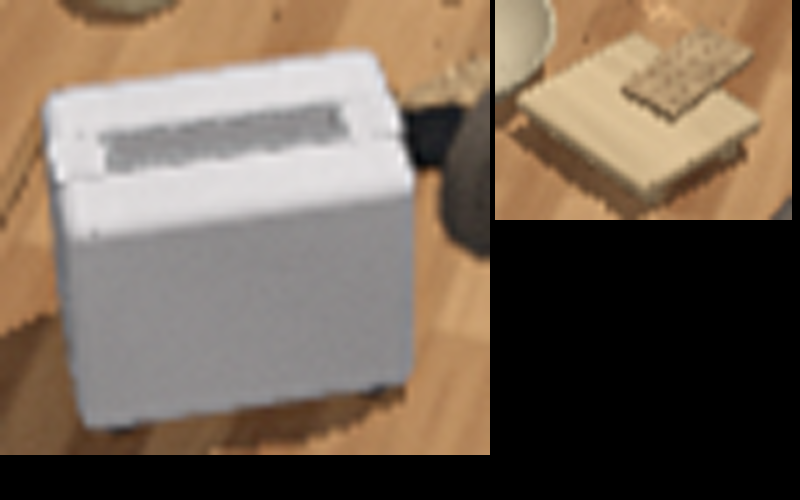

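c1: slot mouth corners in full pixels are about (248.6,158.6), (255.2,157.2), (253.9,193.9), (261.7,192.6), and the tab is at about (261.5,210). c2 (side view): slice corners at about (331.6,181.7), (345.3,170.1), (355.3,174.1), (340.7,186.5). I still need the slice's far end in the top view.

```bash
python3 - <<'E'
from h import *
t=cv2.imread("pics/top0.png")
c=cv2.resize(t[190:265,338:438],None,fx=8,fy=8,interpolation=cv2.INTER_CUBIC);cv2.imwrite("pics/c3.png",c)
U=lambda x,y,ox,oy:((x+.5)/8-.5+ox,(y+.5)/8-.5+oy)
for p in [(165,133),(218,122),(207,415),(270,405)]: print("slot",onz("top",U(*p,228,142),160).round(1))
for p in [(55,100),(315,52),(122,512),(383,462)]: print("ttop",onz("top",U(*p,228,142),160).round(1))
for p in [(218,505),(310,495),(322,585),(220,590)]: print("tab",onz("top",U(*p,228,142),145).round(1))
V=lambda x,y,f,ox,oy:((x+.5)/f-.5+ox,(y+.5)/f-.5+oy)
for p in [(100,138),(342,106),(348,135),(106,172)]: print("slotS",onz("side",V(*p,7,268,205),160).round(1))
for p in [(625,92),(700,28),(755,50),(675,118)]: print("sliceS",onz("side",V(p[0]-495,p[1],5.5,308,165),46).round(1))
for p in [(518,97),(638,35),(760,125),(648,190)]: print("boardS",onz("side",V(p[0]-495,p[1],5.5,308,165),36).round(1))
for p in [(447,257),(655,475),(705,38)]: print("board",onz("top",U(p[0]-400,p[1],338,192),36).round(1))
print("cab",two((296,130),(298,115)),two((524,194),(338,52)))
E
```

```text
slot [584.2 222.  160. ]
slot [594.6 203.2 160. ]
slot [478.5 168.7 160. ]
slot [489.4 146.3 160. ]
ttop [584.8 268.7 160. ]
ttop [633.9 175.4 160. ]
ttop [432.1 187.9 160. ]
ttop [480.1  96.7 160. ]
tab [448.1 156.3 145. ]
tab [462.2 122.9 145. ]
tab [429.1 107.  145. ]
tab [415.8 144.6 145. ]
slotS [594.2 209.9 160. ]
slotS [482.9 152.2 160. ]
slotS [473.6 172.1 160. ]
slotS [582.8 232.5 160. ]
sliceS [ 529.8 -216.1   46. ]
sliceS [ 494.1 -313.3   46. ]
sliceS [ 444.6 -297.4   46. ]
sliceS [ 483.8 -195.8   46. ]
boardS [ 612.4 -198.5   36. ]
boardS [ 543.1 -303.    36. ]
boardS [ 421. -218.   36.]
boardS [ 484.1 -118.2   36. ]
board [ 490.2 -127.9   36. ]
board [ 426.  -236.3   36. ]
board [ 613.8 -208.    36. ]
cab (array([580.07843468,  39.10069598, 513.85342009]), np.float64(2.928557618907354)) (array([ 586.86867794, -511.5272965 ,  500.6172973 ]), np.float64(1.5683677489248682))
```

View pics/c3.png

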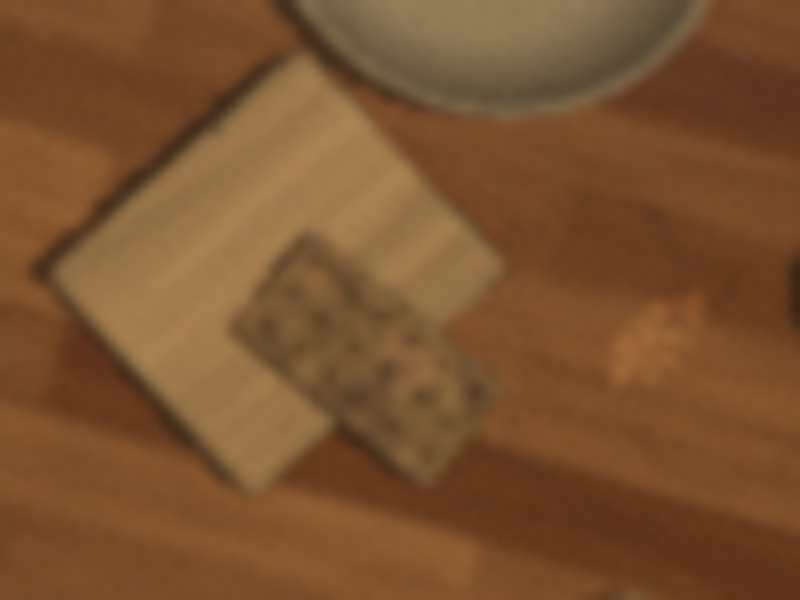

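c3: slice corners at crop pixels (308,235), (232,328), (425,487), (495,390), overhanging the board's lower-right edge. Next: the grasp geometry and a wrist-range check.

```bash
cat >> h.py <<'E'
from scipy.spatial.transform import Rotation as Ro
d=np.deg2rad
SLOT=np.array([535.,184.5,160.]);AZT=27.7   # slot centre, azimuth of toaster y
def toolR(az,el,sgn=1):  # tool z heading az, el degrees below horizontal, y horizontal
    z=np.array([np.cos(d(az))*np.cos(d(el)),np.sin(d(az))*np.cos(d(el)),-np.sin(d(el))])
    y=sgn*np.array([-np.sin(d(az)),np.cos(d(az)),0]);return np.c_[np.cross(y,z),y,z]
def rel(P,R):
    s=manip.get_state();C=s["ee_rot"]
    print("t",round(s["t"],2),"pos",s["ee_pos"].round(1),"shift",(C.T@(np.array(P)-s["ee_pos"])).round(1),"turn",np.rad2deg(Ro.from_matrix(C.T@R).as_rotvec()).round(1),"j",s["joints"].round(2),"grip",round(s["grip_width"]*85.4,1),"F",s["force"].round(1))
def wrist(R,j1,p):
    M=Ro.from_euler("ZY",[j1,p]).as_matrix().T@R
    a=Ro.from_matrix(M).as_euler("ZYZ");o=[]
    for k in(0,1):
        b=[a[0]+k*np.pi,a[1]*(1-2*k),a[2]-np.pi/2+k*np.pi]
        o.append([round(float((x+np.pi)%(2*np.pi)-np.pi),2) for x in b])
    return o
E
python3 - <<'E'
from h import *
U=lambda x,y:((x+.5)/8-.5+338,(y+.5)/8-.5+190)
C=[onz("top",U(*p),46) for p in [(308,235),(232,328),(425,487),(495,390)]]
for c in C:print(c.round(1))
ctr=np.mean(C,0);e=(C[0]+C[1]-C[2]-C[3])/2;print("ctr",ctr,"len",np.linalg.norm(e),"w",np.linalg.norm((C[0]+C[3]-C[1]-C[2])/2),"az",np.rad2deg(np.arctan2(e[1],e[0])),"rightcorner",onz("top",U(505,265),36))
az=np.rad2deg(np.arctan2(e[1],e[0]))
for s in(1,-1):
  for p in(1.9,2.2):
    print("pick",s,p,wrist(toolR(az,55,s),np.arctan2(ctr[1],ctr[0]),p),"place",wrist(toolR(117.7,35,s),.33,p),"other",wrist(toolR(-62.3,35,s),.33,p))
E
```

```text
[ 535.2 -228.9   46. ]
[ 487.8 -208.6   46. ]
[ 446.2 -302.7   46. ]
[ 493.7 -320.6   46. ]
ctr [ 490.73509467 -265.19419585   46.        ] len 101.78514501046645 w 51.2003724060157 az 65.90285086325687 rightcorner [ 548.74441661 -312.9514028    36.        ]
pick 1 1.9 [[0.63, 1.34, 2.89], [-2.51, -1.34, -0.25]] place [[0.95, 1.5, 2.79], [-2.2, -1.5, -0.36]] other [[-1.02, 1.26, 0.19], [2.13, -1.26, -2.95]]
pick 1 2.2 [[0.69, 1.11, 2.69], [-2.45, -1.11, -0.45]] place [[0.98, 1.33, 2.54], [-2.16, -1.33, -0.61]] other [[-1.12, 1.12, 0.48], [2.02, -1.12, -2.67]]
pick -1 1.9 [[0.63, 1.34, -0.25], [-2.51, -1.34, 2.89]] place [[0.95, 1.5, -0.36], [-2.2, -1.5, 2.79]] other [[-1.02, 1.26, -2.95], [2.13, -1.26, 0.19]]
pick -1 2.2 [[0.69, 1.11, -0.45], [-2.45, -1.11, 2.69]] place [[0.98, 1.33, -0.61], [-2.16, -1.33, 2.54]] other [[-1.12, 1.12, -2.67], [2.02, -1.12, 0.48]]
```

Request:
{"fn": "jog_arm", "kwargs": {"plan": [[[0, 0, -25], [0, 0, 0]], [[0, 0, -25], [0, 0, 0]], [[0, 0, -25], [0, 0, 0]], [[0, 0, -25], [0, 0, 0]]], "grip": 85}}

```text
t: 0.6
ee_pos: [247.1, 573.6, 331.3]
ee_rot: [[-0.918, 0.396, -0.001], [0.396, 0.918, -0.001], [0.0, -0.001, -1.0]]
force: [0.5, 0.2, -0.4]
grip_width: 0.994
grip_force: 0.0
```

Request:
{"fn": "jog_arm", "kwargs": {"plan": [[[-27.5, -38, 0], [0, 0, 0]], [[-27.5, -38, 0], [0, 0, 0]], [[-27.5, -38, 0], [0, 0, 0]], [[-27.5, -38, 0], [0, 0, 0]], [[-27.5, -38, 0], [0, 0, 0]], [[-27.5, -38, 0], [0, 0, 0]], [[-27.5, -38, 0], [0, 0, 0]], [[-27.5, -38, 0], [0, 0, 0]], [[-27.5, -38, 0], [0, 0, 0]], [[-27.5, -38, 0], [0, 0, 0]], [[-27.5, -38, 0], [0, 0, 0]], [[-27.5, -38, 0], [0, 0, 0]], [[-27.5, -38, 0], [0, 0, 0]], [[-27.5, -38, 0], [0, 0, 0]], [[-27.5, -38, 0], [0, 0, 0]], [[-27.5, -38, 0], [0, 0, 0]], [[-27.5, -38, 0], [0, 0, 0]], [[-27.5, -38, 0], [0, 0, 0]], [[-27.5, -38, 0], [0, 0, 0]], [[-27.5, -38, 0], [0, 0, 0]]]}}

```text
t: 3.1
ee_pos: [451.6, -342.9, 330.6]
ee_rot: [[-0.918, 0.396, -0.001], [0.396, 0.918, 0.001], [0.001, 0.001, -1.0]]
force: [1.8, 0.6, 1.7]
grip_width: 0.996
grip_force: 0.0
```

```bash
python3 - <<'E'
from h import *
rel([455,-343,330],toolR(66.5,60,-1))
E
```

```text
t 3.1 pos [ 451.6 -342.9  330.6] shift [-3.1  1.3  0.6] turn [-23.6  23.4  87.9] j [-0.73  0.12  1.66  0.    1.36 -1.89] grip 85.1 F [1.8 0.6 1.7]
```

Request:
{"fn": "jog_arm", "kwargs": {"plan": [[[-3, 1, 0], [0, 0, 0]], [[0, 0, 0], [-2.36, 2.34, 8.79]], [[0, 0, 0], [-2.36, 2.34, 8.79]], [[0, 0, 0], [-2.36, 2.34, 8.79]], [[0, 0, 0], [-2.36, 2.34, 8.79]], [[0, 0, 0], [-2.36, 2.34, 8.79]], [[0, 0, 0], [-2.36, 2.34, 8.79]], [[0, 0, 0], [-2.36, 2.34, 8.79]], [[0, 0, 0], [-2.36, 2.34, 8.79]], [[0, 0, 0], [-2.36, 2.34, 8.79]], [[0, 0, 0], [-2.36, 2.34, 8.79]], [[0, 0, 0], [0, 0, 0]]]}}

```text
t: 4.6
ee_pos: [454.1, -341.0, 330.6]
ee_rot: [[0.344, 0.918, 0.199], [0.795, -0.397, 0.459], [0.5, 0.0, -0.866]]
force: [0.1, 0.3, -0.3]
grip_width: 0.993
grip_force: 0.0
```

```bash
python3 - <<'E'
from h import *
rel([455,-343,124],toolR(66.5,60,-1))
E
```

```text
t 4.6 pos [ 454.1 -341.   330.6] shift [-104.7    1.6  178.1] turn [-0.  -0.   0.1] j [-0.96  0.26  1.58  0.44  1.6  -0.61] grip 84.8 F [ 0.1  0.3 -0.3]
```

Request:
{"fn": "jog_arm", "kwargs": {"plan": [[[-17.5, 0, 30], [0, 0, 0]], [[-17.5, 0, 30], [0, 0, 0]], [[-17.5, 1, 30], [0, 0, 0]], [[-17.5, 1, 30], [0, 0, 0]], [[-17.5, 0, 30], [0, 0, 0]], [[-17.5, 0, 30], [0, 0, 0]], [[0, 0, 30], [0, 0, 0]], [[0, 0, 0], [0, 0, 0]]]}}

```text
t: 5.6
ee_pos: [461.7, -326.9, 94.9]
ee_rot: [[0.342, 0.919, 0.196], [0.794, -0.394, 0.462], [0.502, -0.003, -0.865]]
force: [0.2, -0.5, -0.2]
grip_width: 0.995
grip_force: 0.0
```

```bash
python3 - <<'E'
from h import *
rel([478.7,-288.1,20.2],toolR(66.5,60,-1))
s=manip.get_state();z=s["ee_rot"][:,2];y=s["ee_rot"][:,1];tip=s["ee_pos"]-13*z
P=[tip+42.5*y,tip-42.5*y,[473.9,-299.1,46]]
A=np.zeros((600,800,3),np.uint8)
for n,(x0,y0,w,h,X,Y) in {"top":(350,200,65,75,0,0),"side":(308,155,60,50,400,0)}.items():
    im=np.ascontiguousarray(manip.capture(n)[:,:,::-1]);k=8 if n=="top" else 6
    c=cv2.resize(im[y0:y0+h,x0:x0+w],None,fx=k,fy=k,interpolation=cv2.INTER_CUBIC)
    for q in proj(n,P): print(n,q.round(1)); cv2.circle(c,tuple(int(v) for v in ((q-[x0,y0]+.5)*k)),4,(0,0,255),1)
    A[:c.shape[0],(0 if n=="top" else 430):][:, :c.shape[1]]=c[:, :(430 if n=="top" else 370)] if True else 0
cv2.imwrite("pics/p1.png",A)
E
```

```text
t 5.6 pos [ 461.7 -326.9   94.9] shift [-0.9  0.5 85.9] turn [-0.3 -0.1  0.2] j [-0.94  0.51  1.75  0.48  1.21 -0.78] grip 85.0 F [ 0.2 -0.5 -0.2]
top [411.9 236.7]
top [395.8 257.2]
top [391.7 242.2]Traceback (most recent call last):
  File "<stdin>", line 10, in <module>
ValueError: could not broadcast input array from shape (600,430,3) into shape (600,520,3)
```

```bash
cat > look.py <<'E'
from h import *
def look(name,P,win):
    o=[]
    for n,(x0,y0,w,h,k) in win.items():
        im=np.ascontiguousarray(manip.capture(n)[:,:,::-1])
        c=cv2.resize(im[y0:y0+h,x0:x0+w],None,fx=k,fy=k,interpolation=cv2.INTER_CUBIC)
        for q in proj(n,P): cv2.circle(c,tuple(int(v) for v in ((q-[x0,y0]+.5)*k)),4,(0,0,255),1)
        o.append(cv2.copyMakeBorder(c,0,600-c.shape[0],0,0,cv2.BORDER_CONSTANT))
    cv2.imwrite(f"pics/{name}.png",np.hstack(o))
E
python3 - <<'E'
from look import *
s=manip.get_state();z=s["ee_rot"][:,2];y=s["ee_rot"][:,1];tip=s["ee_pos"]-13*z
look("p1",[tip+42.5*y,tip-42.5*y,[473.9,-299.1,46]],{"top":(360,205,57,70,7.5) and (360,205,56,74,8),"side":(310,155,58,50,6)})
E
```

```text
(no output)
```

View pics/p1.png

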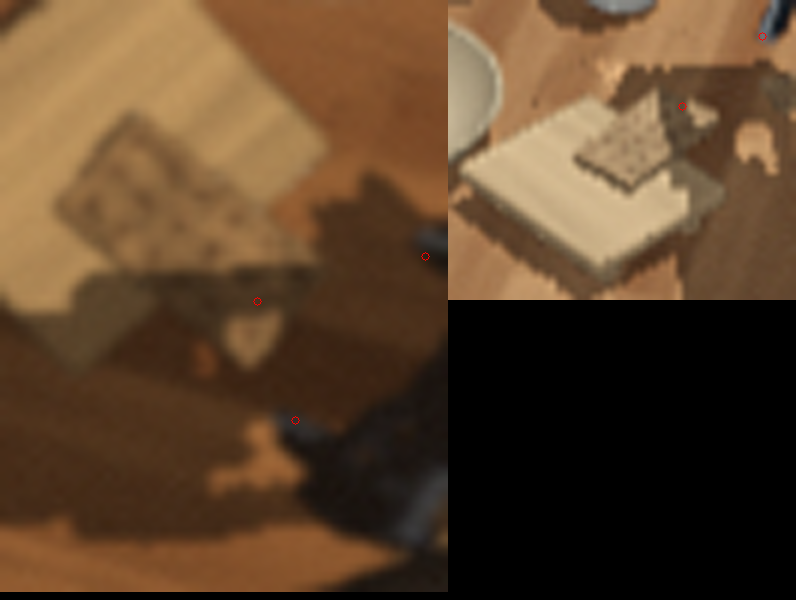

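p1: finger tips appear at top crop (285,418) and (418,240), about 1 px from prediction. The grasp mark sits on the slice's midline, about 11 mm from its end in both views. Going in.

Request:
{"fn": "jog_arm", "kwargs": {"plan": [[[0, 0, 20], [0, 0, 0]], [[-1, 0, 20], [0, 0, 0]], [[0, 0, 15], [0, 0, 0]], [[0, 0, 15], [0, 0, 0]], [[0, 0, 8], [0, 0, 0]], [[0, 0, 6], [0, 0, 0]], [[0, 0, 0], [0, 0, 0]]]}}

```text
t: 6.62
ee_pos: [479.1, -292.2, 23.4]
ee_rot: [[0.344, 0.917, 0.2], [0.795, -0.398, 0.458], [0.5, 0.001, -0.866]]
force: [0.3, -0.5, 0.2]
grip_width: 0.997
grip_force: 0.0
```

Request:
{"fn": "jog_arm", "kwargs": {"plan": [[[0, 0, 0], [0, 0, 0]], [[0, 0, 0], [0, 0, 0]], [[0, 0, 0], [0, 0, 0]], [[0, 0, 0], [0, 0, 0]], [[0, 0, 0], [0, 0, 0]], [[0, 0, 0], [0, 0, 0]]], "grip": 40, "squeeze": 35}}

```text
t: 7.38
ee_pos: [479.5, -293.0, 24.2]
ee_rot: [[0.344, 0.917, 0.201], [0.795, -0.399, 0.457], [0.499, 0.003, -0.867]]
force: [-1.0, -1.9, 4.4]
grip_width: 0.649
grip_force: 38.7
```

Request:
{"fn": "jog_arm", "kwargs": {"plan": [[[5, 0, -8.7], [0, 0, 0]], [[5, 0, -8.7], [0, 0, 0]], [[10, 0, -17.3], [0, 0, 0]], [[10, 0, -17.3], [0, 0, 0]], [[15, 0, -26], [0, 0, 0]], [[15, 0, -26], [0, 0, 0]], [[15, 0, -26], [0, 0, 0]], [[15, 0, -26], [0, 0, 0]], [[15, 0, -26], [0, 0, 0]], [[15, 0, -26], [0, 0, 0]], [[15, 0, -26], [0, 0, 0]], [[0, 0, 0], [0, 0, 0]]]}}

```text
t: 8.88
ee_pos: [479.8, -293.3, 297.7]
ee_rot: [[0.342, 0.917, 0.205], [0.798, -0.398, 0.453], [0.497, 0.008, -0.868]]
force: [-0.9, 0.3, -0.3]
grip_width: 0.647
grip_force: 38.1
```

```bash
python3 - <<'E'
from look import *
s=manip.get_state();rel([480,-290,290],toolR(117.7,30,-1));R=s["ee_rot"];g=s["ee_pos"]-24.6*R[:,2]
sl=toolR(66.5,60,-1);
# slice frame in tool if slice was level at az 66.5
x=np.array([np.cos(d(66.5)),np.sin(d(66.5)),0])
P=[g,g-12*x,g+93*x]
print(proj("top",P).round(0).tolist(),proj("side",P).round(0).tolist())
look("p2",P,{"top":(360,195,50,75,8),"side":(315,120,60,75,6)})
E
```

```text
t 8.88 pos [ 479.8 -293.3  297.7] shift [-1.1 -1.2  8.3] turn [ 36.8  28.4 -36.3] j [-0.88  0.24  1.66  0.46  1.49 -0.57] grip 55.2 F [-0.9  0.3 -0.3]
[[410.0, 228.0], [413.0, 231.0], [383.0, 206.0]] [[351.0, 118.0], [353.0, 117.0], [336.0, 128.0]]
```

View pics/p2.png

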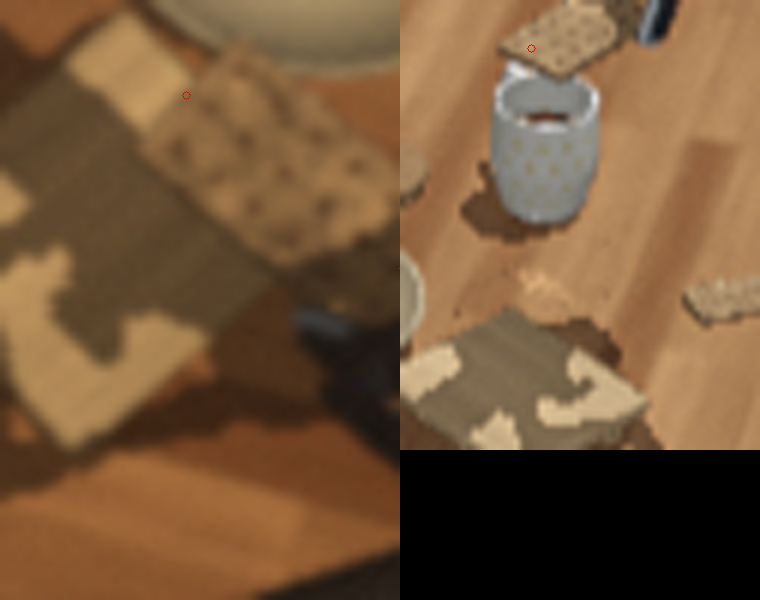

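p2: the slice is held level, its far end where predicted in the top view (192,97) and about 2 px lower in the side view. Checking wrist ranges for standing it up, -x end upwards.

```bash
python3 - <<'E'
from h import *
s=manip.get_state();C=s["ee_rot"]
for nm,az,j1 in(("left",-62.3,.73),("right",117.7,-.15)):
    R=toolR(az,30,1);print(nm,[(p,wrist(R,j1,p)) for p in(1.9,2.1,2.3,2.5)],np.rad2deg(Ro.from_matrix(C.T@R).as_rotvec()).round(1))
# fit arm: wrist = TCP-L z ; planar 2-link
E
```

```text
left [(1.9, [[-1.0, 1.61, 0.41], [2.14, -1.61, -2.73]]), (2.1, [[-1.0, 1.5, 0.58], [2.14, -1.5, -2.57]]), (2.3, [[-1.02, 1.39, 0.75], [2.12, -1.39, -2.4]]), (2.5, [[-1.06, 1.29, 0.92], [2.08, -1.29, -2.22]])] [-14.6 -83.3 -54.6]
right [(1.9, [[0.83, 1.9, 2.51], [-2.31, -1.9, -0.63]]), (2.1, [[0.79, 1.76, 2.36], [-2.35, -1.76, -0.78]]), (2.3, [[0.77, 1.62, 2.22], [-2.37, -1.62, -0.93]]), (2.5, [[0.78, 1.48, 2.08], [-2.36, -1.48, -1.07]])] [ 35.6 -46.4 132.1]
```

Request:
{"fn": "jog_arm", "kwargs": {"plan": [[[28.8, -14.8, 14.2], [0, 0, 0]], [[28.8, -14.8, 14.2], [0, 0, 0]], [[28.8, -14.8, 14.2], [0, 0, 0]], [[28.8, -14.8, 14.2], [0, 0, 0]], [[28.8, -14.8, 14.2], [0, 0, 0]], [[28.8, -14.8, 14.2], [0, 0, 0]], [[28.8, -14.8, 14.2], [0, 0, 0]], [[28.8, -14.8, 14.2], [0, 0, 0]], [[28.8, -14.8, 14.2], [0, 0, 0]], [[28.8, -14.8, 14.2], [0, 0, 0]], [[28.8, -14.8, 14.2], [0, 0, 0]], [[28.8, -14.8, 14.2], [0, 0, 0]], [[0, 0, 0], [0, 0, 0]]]}}

```text
t: 10.6
ee_pos: [467.0, 133.2, 316.7]
ee_rot: [[0.343, 0.919, 0.195], [0.796, -0.395, 0.459], [0.499, -0.002, -0.867]]
force: [-0.4, -0.1, -0.7]
grip_width: 0.645
grip_force: 38.1
```

Request:
{"fn": "jog_arm", "kwargs": {"plan": [[[0, 0, 0], [-1.33, -7.57, -4.96]], [[0, 0, 0], [-1.33, -7.57, -4.96]], [[0, 0, 0], [-1.33, -7.57, -4.96]], [[0, 0, 0], [-1.33, -7.57, -4.96]], [[0, 0, 0], [-1.33, -7.57, -4.96]], [[0, 0, 0], [-1.33, -7.57, -4.96]], [[0, 0, 0], [-1.33, -7.57, -4.96]], [[0, 0, 0], [-1.33, -7.57, -4.96]], [[0, 0, 0], [-1.33, -7.57, -4.96]], [[0, 0, 0], [-1.33, -7.57, -4.96]], [[0, 0, 0], [-1.33, -7.57, -4.96]], [[0, 0, 0], [0, 0, 0]]]}}

```text
t: 12.1
ee_pos: [467.5, 130.4, 315.0]
ee_rot: [[-0.238, 0.885, 0.4], [0.441, 0.465, -0.768], [-0.866, -0.006, -0.501]]
force: [-0.0, -0.1, -0.1]
grip_width: 0.646
grip_force: 38.1
```

```bash
python3 - <<'E'
from h import *
R=toolR(-62.3,30,1)
g=SLOT+[0,0,120]   # grasp point: slice bottom 27 mm over mouth
rel(g+24.6*R[:,2],R)
E
```

```text
t 12.1 pos [467.5 130.4 315. ] shift [38.  85.2 27.6] turn [-0.2 -0.   0.3] j [ 0.75  0.17  1.97 -0.99  1.49  0.61] grip 55.2 F [-0.  -0.1 -0.1]
```

Request:
{"fn": "jog_arm", "kwargs": {"plan": [[[7.6, 17, 5.5], [0, 0, 0]], [[7.6, 17, 5.5], [0, 0, 0]], [[7.6, 17, 5.5], [0, 0, 0]], [[7.6, 17, 5.5], [0, 0, 0]], [[7.6, 17, 5.5], [0, 0, 0]], [[0, 0, 0], [0, 0, 0]]]}}

```text
t: 12.85
ee_pos: [547.5, 165.7, 271.9]
ee_rot: [[-0.23, 0.887, 0.401], [0.446, 0.462, -0.766], [-0.865, 0.002, -0.502]]
force: [0.0, -0.3, -0.8]
grip_width: 0.645
grip_force: 38.1
```

```bash
python3 - <<'E'
from look import *
R=toolR(-62.3,30,1)
g=SLOT+[0,0,120];rel(g+24.6*R[:,2],R)
s=manip.get_state();C=s["ee_rot"];gg=s["ee_pos"]-24.6*C[:,2];x=.5*C[:,2]+.866*C[:,0];y=C[:,1];print("g",gg.round(1),"slice x",x.round(3))
b=gg+93*x
P=[b+28*y,b-28*y,SLOT,SLOT+58*np.array([np.cos(d(AZT)),np.sin(d(AZT)),0]),SLOT-58*np.array([np.cos(d(AZT)),np.sin(d(AZT)),0])]
print(proj("top",P).round(1).tolist(),proj("side",P).round(1).tolist())
look("p3",P,{"top":(230,140,45,75,8),"side":(262,180,73,70,6)})
E
```

```text
t 12.85 pos [547.5 165.7 271.9] shift [ 4.2 -2.3  1.1] turn [-0.1 -0.1 -0.2] j [ 0.7   0.37  1.81 -1.02  1.43  0.63] grip 55.1 F [ 0.  -0.3 -0.8]
g [537.6 184.5 284.2] slice x [ 0.001  0.003 -1.   ]
[[251.6, 163.3], [254.4, 180.3], [254.4, 175.5], [251.5, 158.5], [257.3, 192.9]] [[291.0, 217.3], [306.6, 215.3], [299.9, 222.8], [283.8, 225.0], [315.8, 220.6]]
```

View pics/p3.png

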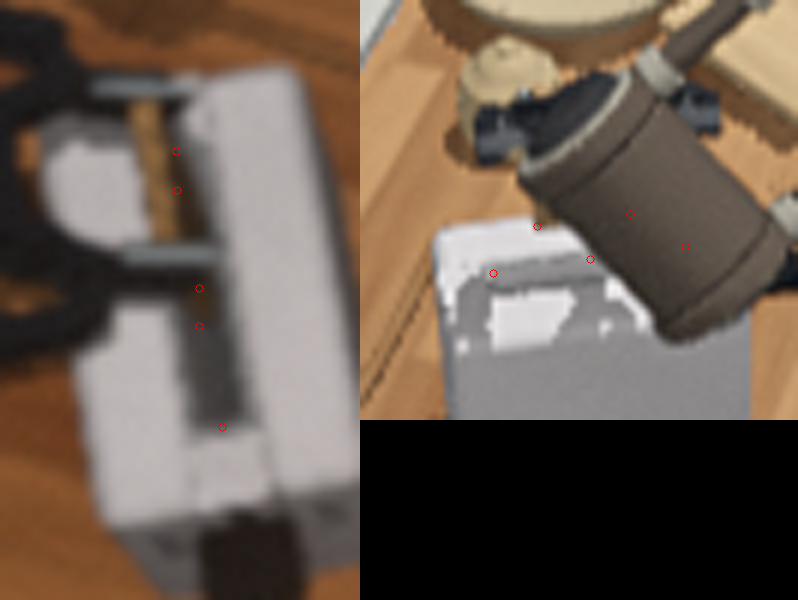

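p3: the slice hangs vertically. Its top edge runs (145,100)–(170,240) in the crop and its bottom corner shows near (203,310), close to the slot line through (199,288) and (222,427). Quick numeric check of both.

```bash
python3 - <<'E'
from h import *
s=manip.get_state();C=s["ee_rot"];g=s["ee_pos"]-24.6*C[:,2];x=.5*C[:,2]+.866*C[:,0];y=C[:,1]
k=lambda P:((proj("top",P)-[230,140]+.5)*8).round(0).tolist()
t=g-12*x;n=np.cross(x,y)
print(k([t+28*y,t-28*y,t+5*n,t-5*n]),"bottom",k([g+93*x-28*y+5*n,g+93*x-28*y-5*n]), n)
im=manip.capture("top")[140:215,230:275].astype(int)
sl=(im[:,:,0]-im[:,:,2]>35)
for v in (14,16,18,20,24,26,28,32,36,38,39): print(v+140,[tuple(im[v,u]) for u in range(15,34)] if v in(16,38) else (im[v].sum(1)//3)[13:40].tolist())
E
```

```text
[[130.0, 98.0], [154.0, 245.0], [156.0, 168.0], [128.0, 173.0]] bottom [[212.0, 325.0], [186.0, 330.0]] [ 0.46281187 -0.88643041 -0.00151943]
154 [34, 30, 43, 74, 100, 100, 80, 43, 38, 71, 129, 169, 164, 156, 170, 179, 177, 178, 176, 178, 180, 178, 175, 162, 138, 103, 77]
156 [(np.int64(85), np.int64(79), np.int64(76)), (np.int64(102), np.int64(84), np.int64(68)), (np.int64(123), np.int64(92), np.int64(59)), (np.int64(128), np.int64(95), np.int64(60)), (np.int64(109), np.int64(81), np.int64(52)), (np.int64(73), np.int64(56), np.int64(42)), (np.int64(69), np.int64(62), np.int64(59)), (np.int64(91), np.int64(86), np.int64(85)), (np.int64(128), np.int64(122), np.int64(121)), (np.int64(158), np.int64(153), np.int64(153)), (np.int64(163), np.int64(158), np.int64(158)), (np.int64(165), np.int64(159), np.int64(158)), (np.int64(175), np.int64(169), np.int64(169)), (np.int64(184), np.int64(177), np.int64(176)), (np.int64(184), np.int64(177), np.int64(176)), (np.int64(184), np.int64(177), np.int64(177)), (np.int64(184), np.int64(178), np.int64(177)), (np.int64(183), np.int64(176), np.int64(175
[... 1276 characters left out ...]
int64(79), np.int64(78)), (np.int64(67), np.int64(63), np.int64(57)), (np.int64(66), np.int64(55), np.int64(45)), (np.int64(65), np.int64(49), np.int64(33)), (np.int64(62), np.int64(46), np.int64(30)), (np.int64(60), np.int64(48), np.int64(38)), (np.int64(70), np.int64(63), np.int64(59)), (np.int64(95), np.int64(94), np.int64(93)), (np.int64(133), np.int64(130), np.int64(128)), (np.int64(159), np.int64(154), np.int64(153)), (np.int64(177), np.int64(169), np.int64(169)), (np.int64(182), np.int64(176), np.int64(175)), (np.int64(185), np.int64(178), np.int64(177))]
179 [64, 125, 167, 176, 176, 176, 168, 144, 105, 79, 64, 54, 49, 49, 60, 88, 122, 149, 169, 178, 180, 180, 183, 184, 184, 185, 184]
```

Request:
{"fn": "jog_arm", "kwargs": {"plan": [[[2.5, -2, -4.3], [0, 0, 0]], [[0, 0, 0], [0, 0, 0]], [[8.7, 0, 5], [0, 0, 0]], [[8.7, 0, 5], [0, 0, 0]], [[8.7, 0, 5], [0, 0, 0]], [[4.3, 0, 2.5], [0, 0, 0]], [[4.3, 0, 2.5], [0, 0, 0]], [[0, 0, 0], [0, 0, 0]]]}}

```text
t: 14.0
ee_pos: [542.4, 170.1, 231.6]
ee_rot: [[-0.232, 0.885, 0.403], [0.444, 0.465, -0.766], [-0.866, 0.001, -0.501]]
force: [-0.0, -0.6, -0.5]
grip_width: 0.647
grip_force: 38.1
```

```bash
python3 - <<'E'
from look import *
s=manip.get_state();C=s["ee_rot"];x=.5*C[:,2]+.866*C[:,0];y=C[:,1];n=np.cross(x,y)
g=s["ee_pos"]-24.6*C[:,2]+4*n;t=g-12*x
rel(s["ee_pos"],toolR(-62.3,30,1));print("g",g)
look("p4",[t+28*y,t-28*y]+[SLOT+k*np.array([np.cos(d(AZT)),np.sin(d(AZT)),0]) for k in(-58,-40)],{"top":(230,140,45,75,8),"side":(262,180,73,70,6)})
E
```

```text
t 14.0 pos [542.4 170.1 231.6] shift [0. 0. 0.] turn [ 0. -0. -0.] j [ 0.71  0.43  1.83 -1.03  1.4   0.7 ] grip 55.2 F [-0.  -0.6 -0.5]
g [534.32562319 185.36856988 243.87016485]
```

View pics/p4.png

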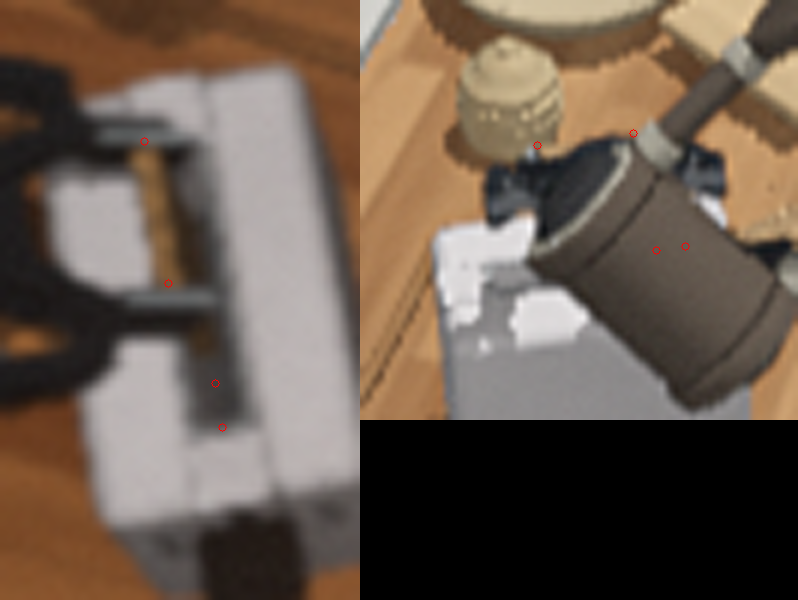

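p4: the slice's top edge lies on the predicted points (145,142)–(168,283), the bottom is entering the slot between its walls, and there is no contact force. Lowering.

Request:
{"fn": "jog_arm", "kwargs": {"plan": [[[6.1, 0, 3.5], [0, 0, 0]], [[6.1, 0, 3.5], [0, 0, 0]], [[6.1, 0, 3.5], [0, 0, 0]], [[6.1, 0, 3.5], [0, 0, 0]], [[6.1, 0, 3.5], [0, 0, 0]], [[6.1, 0, 3.5], [0, 0, 0]], [[0, 0, 0], [0, 0, 0]]]}}

```text
t: 14.98
ee_pos: [542.1, 170.1, 189.0]
ee_rot: [[-0.232, 0.885, 0.403], [0.443, 0.465, -0.766], [-0.866, 0.0, -0.5]]
force: [-0.1, -0.1, 0.1]
grip_width: 0.647
grip_force: 38.1
```

Request:
{"fn": "jog_arm", "kwargs": {"plan": [[[2.6, 0, 1.5], [0, 0, 0]], [[2.6, 0, 1.5], [0, 0, 0]], [[0, 0, 0], [0, 0, 0]]]}}

```text
t: 15.35
ee_pos: [542.4, 170.3, 183.6]
ee_rot: [[-0.232, 0.885, 0.403], [0.444, 0.465, -0.766], [-0.866, 0.002, -0.501]]
force: [-0.3, -0.7, -0.8]
grip_width: 0.647
grip_force: 38.1
```

Request:
{"fn": "jog_arm", "kwargs": {"plan": [[[1.7, 0, 1], [0, 0, 0]], [[1.7, 0, 1], [0, 0, 0]], [[0, 0, 0], [0, 0, 0]]]}}

```text
t: 15.72
ee_pos: [542.4, 170.3, 179.7]
ee_rot: [[-0.232, 0.885, 0.403], [0.444, 0.465, -0.766], [-0.866, 0.001, -0.501]]
force: [0.3, -0.2, -0.8]
grip_width: 0.647
grip_force: 38.1
```

Request:
{"fn": "jog_arm", "kwargs": {"plan": [[[1.3, 0, 0.75], [0, 0, 0]], [[0.9, 0, 0.5], [0, 0, 0]], [[0, 0, 0], [0, 0, 0]]]}}

```text
t: 16.1
ee_pos: [542.7, 170.3, 177.9]
ee_rot: [[-0.231, 0.885, 0.404], [0.443, 0.465, -0.766], [-0.866, 0.002, -0.5]]
force: [-0.3, 0.5, 1.6]
grip_width: 0.65
grip_force: 38.0
```

Touching the carriage (+2.4 N). Releasing and backing off.

Request:
{"fn": "jog_arm", "kwargs": {"plan": [[[0, 0, 0], [0, 0, 0]], [[0, 0, 0], [0, 0, 0]], [[0, 0, 0], [0, 0, 0]], [[0, 0, 0], [0, 0, 0]], [[0, 0, 0], [0, 0, 0]], [[0, 0, -4], [0, 0, 0]], [[0, 0, -8], [0, 0, 0]], [[0, 0, -12], [0, 0, 0]], [[0, 0, -20], [0, 0, 0]], [[0, 0, -25], [0, 0, 0]], [[0, 0, -25], [0, 0, 0]], [[0, 0, -25], [0, 0, 0]], [[0, 0, -25], [0, 0, 0]], [[0, 0, 0], [0, 0, 0]]], "grip": 80}}

```text
t: 17.85
ee_pos: [484.3, 283.4, 251.1]
ee_rot: [[-0.231, 0.884, 0.407], [0.446, 0.468, -0.763], [-0.865, 0.005, -0.502]]
force: [0.3, 0.4, -0.8]
grip_width: 0.937
grip_force: 0.0
```

```bash
python3 - <<'E'
from look import *
rel([437,133,200],toolR(27.7,75,1));rel([437,133,200],toolR(27.7,75,-1))
u=np.array([np.cos(d(AZT)),np.sin(d(AZT)),0])
look("p5",[SLOT+[0,0,40]+28*u,SLOT+[0,0,40]-28*u,SLOT-111*u-[0,0,15]],{"top":(230,140,45,75,8),"side":(262,180,73,70,6)})
for s in(1,-1): print(wrist(toolR(27.7,75,s),.25,2.0),wrist(toolR(27.7,75,s),.25,2.3))
E
```

```text
t 17.85 pos [484.3 283.4 251.1] shift [ -12.  -112.4  121.2] turn [-55.6  35.4 -73. ] j [ 0.91  0.48  1.7  -0.91  1.57  0.73] grip 80.0 F [ 0.3  0.4 -0.8]
t 17.85 pos [484.3 283.4 251.1] shift [ -12.  -112.4  121.2] turn [36.7 57.7 88.2] j [ 0.91  0.48  1.7  -0.91  1.57  0.73] grip 80.0 F [ 0.3  0.4 -0.8]
[[0.08, 0.89, -1.85], [-3.06, -0.89, 1.3]] [[0.11, 0.59, -1.89], [-3.03, -0.59, 1.26]]
[[0.08, 0.89, 1.3], [-3.06, -0.89, -1.85]] [[0.11, 0.59, 1.26], [-3.03, -0.59, -1.89]]
```

View pics/p5.png

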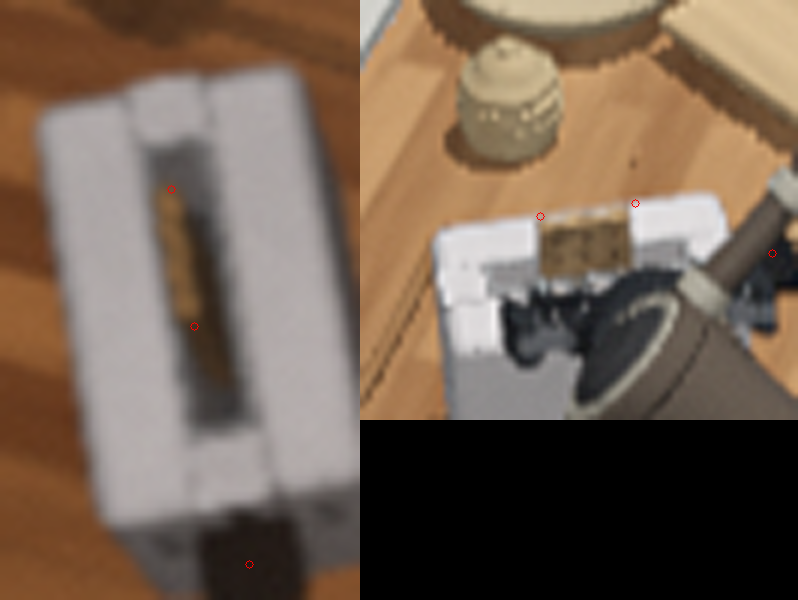

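p5: the slice stands centred in the slot (top crop 160–200 × 185–320, side crop 540–630 × 215–275), free of the fingers, with the tab still up at (252,558). Now to the lever.

Request:
{"fn": "jog_arm", "kwargs": {"plan": [[[-9.6, -24.4, 13], [0, 0, 0]], [[-9.6, -24.4, 13], [0, 0, 0]], [[-9.6, -24.4, 13], [0, 0, 0]], [[-9.6, -24.4, 13], [0, 0, 0]], [[-9.6, -24.4, 13], [0, 0, 0]], [[-9.6, -24.4, 13], [0, 0, 0]], [[0, 0, 0], [0, 0, 0]]], "grip": 0}}

```text
t: 18.82
ee_pos: [398.2, 124.8, 259.3]
ee_rot: [[-0.232, 0.886, 0.401], [0.443, 0.463, -0.768], [-0.866, -0.001, -0.5]]
force: [-0.5, 0.3, 0.3]
grip_width: 0.001
grip_force: 0.0
```

Request:
{"fn": "jog_arm", "kwargs": {"plan": [[[0, 0, 0], [3.34, 5.25, 8.02]], [[0, 0, 0], [3.34, 5.25, 8.02]], [[0, 0, 0], [3.34, 5.25, 8.02]], [[0, 0, 0], [3.34, 5.25, 8.02]], [[0, 0, 0], [3.34, 5.25, 8.02]], [[0, 0, 0], [3.34, 5.25, 8.02]], [[0, 0, 0], [3.34, 5.25, 8.02]], [[0, 0, 0], [3.34, 5.25, 8.02]], [[0, 0, 0], [3.34, 5.25, 8.02]], [[0, 0, 0], [3.34, 5.25, 8.02]], [[0, 0, 0], [3.34, 5.25, 8.02]], [[0, 0, 0], [0, 0, 0]]]}}

```text
t: 20.32
ee_pos: [399.5, 125.7, 259.7]
ee_rot: [[0.858, 0.46, 0.227], [0.446, -0.888, 0.116], [0.254, 0.002, -0.967]]
force: [-0.4, 0.2, -0.5]
grip_width: 0.001
grip_force: 0.0
```

```bash
python3 - <<'E'
from h import *
rel([436,133,175],toolR(27.7,75,-1))
E
```

```text
t 20.32 pos [399.5 125.7 259.7] shift [13.  10.2 91.1] turn [ 0.2  0.3 -0.3] j [ 0.14 -0.31  2.22  0.1   1.    1.19] grip 0.1 F [-0.4  0.2 -0.5]
```

Request:
{"fn": "jog_arm", "kwargs": {"plan": [[[2, 2, 18], [0, 0, 0]], [[2, 2, 18], [0, 0, 0]], [[2, 2, 18], [0, 0, 0]], [[2, 2, 18], [0, 0, 0]], [[2, 2, 18], [0, 0, 0]], [[0, 0, 0], [0, 0, 0]]]}}

```text
t: 21.08
ee_pos: [432.8, 133.9, 174.1]
ee_rot: [[0.857, 0.465, 0.223], [0.45, -0.885, 0.116], [0.251, 0.001, -0.968]]
force: [-0.3, -0.2, 0.4]
grip_width: 0.001
grip_force: 0.0
```

Request:
{"fn": "jog_arm", "kwargs": {"plan": [[[-1.3, 0, 4.8], [0, 0, 0]], [[-1.3, 0, 4.8], [0, 0, 0]], [[-1.3, 0, 4.8], [0, 0, 0]], [[-1.3, 0, 4.8], [0, 0, 0]], [[-1.3, 0, 4.8], [0, 0, 0]], [[-1.3, 0, 4.8], [0, 0, 0]], [[0, 0, 0], [0, 0, 0]]]}}

```text
t: 21.95
ee_pos: [433.2, 133.3, 145.9]
ee_rot: [[0.857, 0.463, 0.227], [0.447, -0.887, 0.117], [0.255, 0.001, -0.967]]
force: [-3.8, -1.8, 5.0]
grip_width: -0.002
grip_force: 2.7
```

Request:
{"fn": "jog_arm", "kwargs": {"plan": [[[-1.3, 0, 4.84], [0, 0, 0]], [[-1.3, 0, 4.84], [0, 0, 0]], [[-1.3, 0, 4.84], [0, 0, 0]], [[-1.3, 0, 4.84], [0, 0, 0]], [[-1.3, 0, 4.84], [0, 0, 0]], [[-1.3, 0, 4.84], [0, 0, 0]], [[-1.3, 0, 4.84], [0, 0, 0]], [[-1, 0, 3.9], [0, 0, 0]], [[-1, 0, 3.9], [0, 0, 0]], [[0, 0, 0], [0, 0, 0]], [[0, 0, 0], [0, 0, 0]]]}}

```text
t: 23.32
ee_pos: [433.4, 133.4, 103.0]
ee_rot: [[0.857, 0.463, 0.227], [0.447, -0.887, 0.118], [0.256, 0.001, -0.967]]
force: [-3.6, -1.4, 7.2]
grip_width: -0.003
grip_force: 3.8
```

```bash
python3 - <<'E'
from look import *
s=manip.get_state();rel(s["ee_pos"],s["ee_rot"])
look("p6",[],{"top":(230,140,45,75,8),"side":(262,180,73,70,6)})
E
```

```text
t 23.32 pos [433.4 133.4 103. ] shift [0. 0. 0.] turn [0. 0. 0.] j [0.14 0.02 2.3  0.15 0.58 1.11] grip -0.3 F [-3.6 -1.4  7.2]Traceback (most recent call last):
  File "<stdin>", line 3, in <module>
  File "look.py", line 7, in look
    for q in proj(n,P): cv2.circle(c,tuple(int(v) for v in ((q-[x0,y0]+.5)*k)),4,(0,0,255),1)
             ~~~~^^^^^
  File "h.py", line 11, in proj
    return cv2.projectPoints(np.array(P,float).reshape(-1,1,3),cv2.Rodrigues(E[:3,:3])[0],E[:3,3],K,np.array(m["dist"]))[0][:,0]
           ~~~~~~~~~~~~~~~~~~~~~~~~~~~~~~~~~~~~~~~~~~~~~~~~~~~~~~~~~~~~~~~~~~~~~~~~~~~~~~~~~~~~~~~~~~~~~~~~~~~~~~~~~~~~~~~~^^^^^
TypeError: 'NoneType' object is not subscriptable
```

Views are used up, so I'll check the slice numerically by its brown pixels within the slot.

```bash
python3 - <<'E'
from h import *
im=manip.capture("top").astype(int);cv2.imwrite("pics/p6.png",im[:,:,::-1].astype(np.uint8))
m=np.zeros(im.shape[:2],np.uint8);u=np.array([np.cos(d(AZT)),np.sin(d(AZT)),0]);v=np.array([u[1],-u[0],0])
cv2.fillConvexPoly(m,proj("top",[SLOT+a*58*u+b*11*v for a,b in((-1,-1),(1,-1),(1,1),(-1,1))]).round().astype(int),1)
b=(m>0)&(im[:,:,0]-im[:,:,2]>25)
ys,xs=np.nonzero(b);print(b.sum(),ys.min(),ys.max(),xs.mean(),ys.mean())
top=b&(im[:,:,0]>90);ys,xs=np.nonzero(top);print("bright",len(xs),xs.mean() if len(xs) else 0,ys.mean() if len(xs) else 0,ys.min(),ys.max())
print("expect lowered",proj("top",[SLOT+[0,0,-5]+k*u for k in(28,0,-28)]).round(1).tolist(),"raised",proj("top",[SLOT+[0,0,40]+k*u for k in(28,0,-28)]).round(1).tolist())
rel(SLOT,np.eye(3))
E
```

```text
85 167 190 254.49411764705883 177.10588235294117
bright 57 253.64912280701753 174.80701754385964 167 183
expect lowered [[253.3, 167.7], [254.7, 176.0], [256.1, 184.3]] raised [[251.0, 163.2], [252.4, 171.7], [253.8, 180.3]]
t 23.43 pos [433.3 133.4 103. ] shift [124.6   1.7 -26. ] turn [170.1  41.7  22.1] j [0.14 0.02 2.3  0.15 0.58 1.11] grip 0.2 F [-2.6 -1.   7.2]
```

Request:
{"fn": "jog_arm", "kwargs": {"plan": [[[0, 0, 0], [0, 0, 0]], [[0, 0, 0], [0, 0, 0]], [[0, 0, 0], [0, 0, 0]], [[0, 0, 0], [0, 0, 0]]]}}

```text
t: 23.92
ee_pos: [433.4, 133.4, 103.0]
ee_rot: [[0.857, 0.463, 0.227], [0.447, -0.887, 0.118], [0.256, 0.001, -0.967]]
force: [-3.9, -0.7, 6.8]
grip_width: -0.003
grip_force: 3.8
```

Request:
{"fn": "jog_arm", "kwargs": {"plan": [[[-0.4, 0, 1.5], [0, 0, 0]], [[0, 0, 0], [0, 0, 0]], [[0, 0, 0], [0, 0, 0]], [[0, 0, 0], [0, 0, 0]], [[0, 0, 0], [0, 0, 0]], [[0, 0, 0], [0, 0, 0]]]}}

```text
t: 24.68
ee_pos: [433.4, 133.4, 101.6]
ee_rot: [[0.857, 0.463, 0.227], [0.447, -0.887, 0.118], [0.256, 0.001, -0.967]]
force: [-4.5, -1.7, 9.1]
grip_width: 0.002
grip_force: 4.5
```

The force rose to 9.1 N, close to the 9.5 N given for the third notch. Handing in.

```bash
python3 -c "
from cell import manip
print(manip.close_job())"
```

```text
the job is handed in; nothing more can be done
None
```

I handed the job in at about 24.7 s: the crispbread stands in the toaster slot, let go of, and the fingers hold the lever at about the third notch with 9 N. The depth is inferred from fingertip height and force, and the hand-in gave no verdict.

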